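Lock the driver test box and start the test

ROBOT

A 7-joint arm with a two-finger parallel gripper is mounted at the origin on the work surface. World frame = base frame: x ahead of the robot, y to its left, z up, the work surface at z = 0. Lengths are in m, angles in rad, forces in N, time in s.
With the tool pointing down it reaches from about 0.4 to 0.85 m from the base axis. Payload 4.5 kg.
Tool frame: the origin (TCP) lies midway between the tips of the shut fingers; the grasp point (between the pads) lies 19 mm behind it; z points along the fingers, y is the direction in which the jaws open and shut (so a half turn about z gives the same grasp; the last joint's range is limited). The gripper opens to 88 mm and grips with 3 to 60 N. Pads are 18 mm wide; open, the fingers measure 123 mm over their backs; the gripper's body (75 mm by 187 mm) begins 45 mm behind the grasp point.
Start: joints at [-1.15, 0.689, -0.195, 1.565, 0.157, 0.902, -0.215], TCP at [0.236, 0.579, 0.239] pointing down, gripper open.
Joint ranges: [-3.01, 3.01], [-0.46, 2.08], [-1.47, 1.51], [0.13, 2.56], [-1, 4.14], [0.04, 2.09], [-2.66, 2.66]. Speed limits (rad/s): [2.57, 2.57, 3.14, 3.14, 3.14, 3.14, 3.14].

INTERFACE

Orientations are given as a unit quaternion [x, y, z, w].
In Python, from plant import r gives the robot as it stands. The module is installed in compiled form; this text tells all that it offers.
- The arm moves only by the tool carry_out, never from a script. Its argument "commands" is a list of rows, each a list of 6 numbers: the shift along the tool's x, y, z in m, then the turn, a rotation vector about the tool's x, y, z in degrees. In form: [[dx, dy, dz, wx, wy, wz], ...]. A call has 1 to 12 rows; each row is the pose to reach, as a shift and turn from the pose commanded when the call began, along the tool's axes at that moment; what a row does not reach only later rows make up. A row lasts 1/10 s, in which the tool goes at most 50 mm and 8.59 degrees, less where a joint would pass 70% of its speed; a pose out of reach is approached as far as the arm can. A call with a gripper value outside its range is refused whole. "fingers" is the closure in counts, from 0 (fully open) to 255 (shut), set as the call begins (left out, the last holds). The fingers move at their own pace and stop on an object; "grip_force" is the grip in N (left out, the last holds). Time passes only in rows, so rows that repeat a pose let the fingers close. It gives the time, the measured TCP pose, the force and the opening at its end, in the units of the state.
- r.get_state(): the state, without advancing time (a new reading comes with each control period).
- r.snapshot(name): name is "scene" or "top"; returns a dict with "img" (400x640x3 uint8, blue, green, red), "intrinsics" (3x3 intrinsics, pixels), "k1" (the pictures are not rectified: a ray, as slopes to the right and down, at radius r is drawn at 1 + k1 r^2 times it, then the intrinsics apply), "extrinsics" (4x4, takes a point from camera to world coordinates). Camera axes: x right, y down, z forward; pixel columns grow to the right and rows downward; lengths in m; the calibration is good to about 2 mm. A picture is of the moment at which its call begins. There is no depth.
- r.finish_job(): hands the job in, once; it reports no verdict.
Trained networks look in a picture, given as the dict that the camera call returned (one of the last four; its "shot" number tells which), for a name from the list of things; names that differ only in an ending like _2 or _b are one class to them, and where a whole thing is asked for, a point or a joint stands for the part that bears it (a point fixed in the world has none). Each returns a list of dicts, best first, with "p" (0 to 1); they miss things now and then, are a little off and sometimes report something else, mostly with a low value. They report only what shows in the picture. A call takes as long as a camera call. They do not tell look-alikes from the thing itself.
- r.spot_in(picture, label): "xyz" ([x, y, z] in m, in world coordinates, good to about 4 mm: the middle of the surface that is visible of it).
- r.spot_point(picture, label): "xyz" ([x, y, z] in m, in world coordinates, good to about 4 mm: a listed point, or the origin of a listed thing).
The state is a dict: "clock": time; "q": joint angles; "qd": joint speeds; "joint_torque": joint torques, N m; "tool_pos": TCP position; "eef_rot": TCP orientation; "contact_force": force on the tool from outside, world axes, zero at the start; "moment": the same for the moment, N m; "opening": opening from 0.0 (shut) to 1.0 (fully open).
Only numpy, scipy, OpenCV 4.12 (cv2) and the standard library are available. Lean on these libraries where they do the work, as an engineer would, in place of code of your own. Each camera call takes 0.05 s, during which the arm holds its last target.

TASK

Make the lamp-driver test ready and start it: swing the yellow hasp over and press it flat down onto the test box's lid, so that the brass catch stands through its slot, and only then press the green start button fully down for a moment and let it spring back up. Do not press the red stop button, keep the lid shut, and leave the other things on the bench where they are.

Things in the scene. Friction and masses are not known exactly. Their poses are not given: they have to be found in the camera images.
- test_box: Grey steel test box fixed to the bench, 220 (x) x 260 (y) x 80 mm high, with a dark grey lid (with a clear window) on top; lid top surface is 90.5 mm above the bench. Origin: centre of its underside; its -x face (facing the robot at yaw 0) carries the hasp's hinge bracket, and the far +x rim the lid's hinge. The hasp lies on its middle line (y = 0).
- hasp (a joint): Angle of the yellow steel hasp strap (105 mm long from the hinge, 36 mm wide, 4 mm thick, with a 32 x 16 mm slot from 44 to 76 mm off the hinge). 0 = closed, flat on the lid, pointing to the box's +x; about 1.57 = upright; up to 2.3 = leaning out towards the box's -x. The hinge is stiff: the strap stays at whatever angle it is left; about 1 N at the tip moves it.
- hasp_hinge (a point): Point on the hasp's hinge axis, in the middle of the strap's width: 5 mm in front of the box's near face, 94.5 mm above the bench. The axis is the box's y. The point's x axis points along the strap to its tip.
- hasp_tab (a point): Centre of the solid tab at the strap's free end (29 x 36 mm), 91 mm from the hinge, on the face that is uppermost when closed; its x axis points along the strap to the tip.
- lid_catch (a point): Top of the brass staple (catch) on the lid, 14 mm wide, standing 12 mm above the lid, 59 mm behind the hasp's hinge; it stands through the slot when the hasp is closed, about 10 mm above the strap.
- lid (a joint): Opening angle of the test box's lid, 0 = shut; it is shut at the start and stays shut by its own weight.
- start_station: Grey push-button block of 76 x 76 x 50 mm fixed to the bench, with the green start button on top. Origin: centre of its underside.
- start_button (a joint): Travel of the green start button: 0 = up, 0.007 m = fully down; spring return, 4 N when fully down.
- start_button_top (a point): Centre of the top face of the green button's round cap (34 mm across, in a black collar 50 mm across), 69 mm above the bench when up, pressed straight down.
- stop_station: Yellow push-button block of 76 x 76 x 50 mm fixed to the bench, with the red stop button on top. Origin: centre of its underside.
- stop_button (a joint): Travel of the red stop button: 0 = up, 0.007 m = fully down. Not to be pressed.
- driver: Loose spare lamp driver, aluminium block of 130 x 60 x 36 mm. Origin: centre of its underside.
- screw_bowl: Loose orange bowl, 110 mm across, 35 mm high. Origin: centre of its underside.
- screwdriver: Loose red-handled screwdriver, 200 mm long, lying flat along its x.
- tape_roll: Loose black ring of tape, 90 mm across, 20 mm high. Origin: centre of its underside.
- cleaner: Loose white bottle with blue cap, 64 mm across, 120 mm high. Origin: centre of its underside.
- glue_jar: Loose white jar with red cap, 60 mm across, 70 mm high. Origin: centre of its underside.
Not all that is in view belongs to the job. Of the things like the start_station, leave any that is purple or turquoise; of the rest the smaller one is meant.

How it is judged:
By the outcome, as a careful person would: the job done as asked, in the order asked, and still so for the second after the job is handed in, with the robot touching nothing.
It also fails if it takes over 45 s, if anything falls off the work surface, if the arm or the gripper's body presses on something with over 40 N, if the wrist force passes 120 N, or if a joint passes its speed limit or range.

## Working session

There is one attempt and no reset: what is moved stays moved. The work goes in short steps, Python scripts to look and compute and a tool call to move; the robot and the scene stay as the last step left them, time stands still between calls to the robot, and variables do not carry over. Pictures are saved under pics/ and viewed, and the job is handed in when it is done.

Besides the shell and the picture viewer there is one more tool, called after "Request:" as name([rows], argument=value, ...), one row to a line, values as JSON. carry_out: Moves the arm, as the interface text tells. Its arguments: {"type":"object","properties":{"commands":{"type":"array","items":{"type":"array","items":{"type":"number"}}},"fingers":{"type":"number"},"grip_force":{"type":"number"}},"required":["commands"]}

```bash
mkdir -p pics; cat > h.py <<'E'
import numpy as np, cv2
from plant import r
from scipy.spatial.transform import Rotation as R
def px(s,p):
    T=np.linalg.inv(np.array(s["extrinsics"]));c=T[:3,:3]@np.array(p)+T[:3,3]
    u=c[:2]/c[2];u=u*(1+s["k1"]*(u@u));K=np.array(s["intrinsics"]);return (K[:2,:2]@u+K[:2,2])
def ray(s,uv,z):
    K=np.array(s["intrinsics"]);d=np.array([(uv[0]-K[0,2])/K[0,0],(uv[1]-K[1,2])/K[1,1]]);u=d.copy()
    for _ in range(20):u=d/(1+s["k1"]*(u@u))
    E=np.array(s["extrinsics"]);v=E[:3,:3]@np.array([*u,1]);o=E[:3,3];return o+v*(z-o[2])/v[2]
E
python3 - <<'E'
from h import *
for n in ["scene","top"]:
    s=r.snapshot(n);cv2.imwrite(f"pics/{n}0.png",s["img"])
    for l in ["test_box","hasp_hinge","hasp_tab","lid_catch","start_station","start_button_top","stop_station","driver","screw_bowl","screwdriver","tape_roll","cleaner","glue_jar"]:
        print(n,l,[(np.round(d["xyz"],3).tolist(),round(d["p"],2),px(s,d["xyz"]).astype(int).tolist()) for d in r.spot_point(s,l)])
print(r.get_state())
E
```

```text
scene test_box [([0.604, 0.133, -0.002], 0.7, [331, 236]), ([0.556, 0.153, 0.101], 0.66, [344, 208])]
scene hasp_hinge [([0.493, 0.164, 0.091], 0.8, [355, 201])]
scene hasp_tab [([0.455, 0.175, 0.176], 0.82, [365, 177])]
scene lid_catch [([0.554, 0.15, 0.103], 0.77, [344, 206])]
scene start_station [([0.377, -0.091, -0.0], 0.94, [312, 185]), ([0.359, 0.105, -0.002], 0.85, [355, 198]), ([0.335, -0.254, -0.004], 0.63, [286, 170]), ([0.506, -0.194, 0.004], 0.61, [273, 192])]
scene start_button_top [([0.359, 0.106, 0.097], 0.59, [357, 177]), ([0.334, -0.261, 0.076], 0.39, [284, 154]), ([0.5, -0.196, 0.072], 0.37, [273, 177])]
scene stop_station [([0.475, -0.338, 0.003], 0.89, [251, 178])]
scene driver [([0.412, 0.533, -0.001], 0.85, [459, 245])]
scene screw_bowl [([0.728, -0.236, 0.002], 0.89, [228, 218])]
scene screwdriver [([0.495, 0.163, 0.094], 0.62, [355, 201]), ([0.386, 0.41, 0.001], 0.52, [427, 228])]
scene tape_roll [([0.304, -0.405, -0.001], 0.7, [263, 157])]
scene cleaner [([0.671, -0.369, -0.002], 0.55, [213, 200])]
scene glue_jar [([0.57, 0.449, -0.001], 0.88, [421, 264]), ([
[... 1295 characters left out ...]
': array([-1.15019234,  0.68907958, -0.1946054 ,  1.56528636,  0.15728033,
        0.90252254, -0.21508627]), 'qd': array([-4.48505849e-04, -3.09310232e-05,  2.07400176e-03, -7.62243391e-04,
       -5.90037109e-04, -2.38527551e-03,  1.83112837e-04]), 'joint_torque': array([-7.00528471e-05, -5.27476645e+01, -1.26710113e+00, -1.53741360e+01,
       -5.19301509e-02, -6.64662221e-04,  2.43185406e-05]), 'tool_pos': array([0.23574828, 0.57885904, 0.23875925]), 'eef_rot': array([ 1.92185618e-01,  9.81358592e-01,  4.38774479e-05, -4.74898963e-06]), 'contact_force': array([-0.66526789, -0.19041021, -0.10800172]), 'moment': array([-0.00178457, -0.00390612, -0.01505532]), 'opening': 0.9961077884820969}
```

View pics/scene0.png

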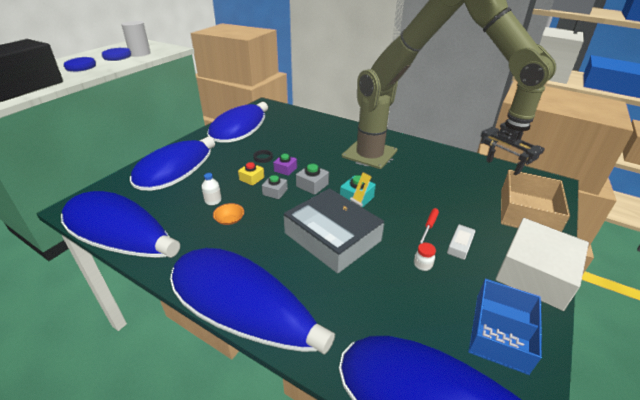

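View pics/top0.png

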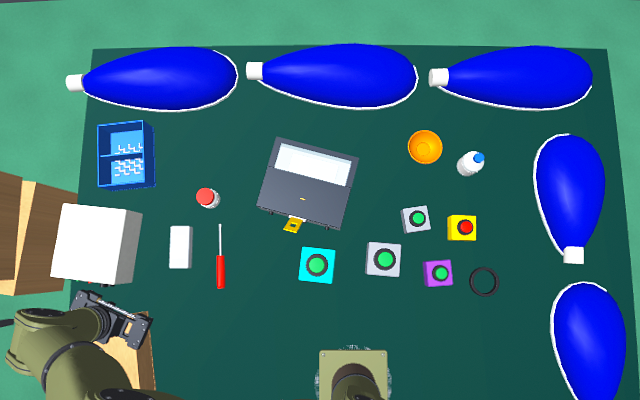

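```bash
python3 - <<'E'
from h import *
a=r.snapshot("scene");b=r.snapshot("top")
o=np.array([.606,.1355,0]);
def draw(s,yaw,crop,f):
    x0,y0,x1,y1=crop;I=cv2.resize(s["img"][y0:y1,x0:x1],None,fx=f,fy=f,interpolation=cv2.INTER_CUBIC)
    c,si=np.cos(yaw),np.sin(yaw)
    W=lambda x,y,z:o+[c*x-si*y,si*x+c*y,z]
    def P(p):
        u=px(s,p);return (int((u[0]+.5-x0)*f),int((u[1]+.5-y0)*f))
    q=[W(x,y,.0905) for x,y in [(-.11,-.13),(.11,-.13),(.11,.13),(-.11,.13)]]
    for i in range(4):cv2.line(I,P(q[i]),P(q[(i+1)%4]),(0,0,255),1)
    th=2.0
    for rr in (0,.0595,.105):cv2.circle(I,P(W(-.115+rr*np.cos(th),0,.0945+rr*np.sin(th))),3,(255,0,255),1)
    cv2.circle(I,P(W(-.056,0,.1025)),3,(0,255,0),1)
    return I
yaw=np.deg2rad(-16)
A=draw(a,yaw,(240,140,400,280),4);B=draw(b,yaw,(240,120,480,300),3)
cv2.imwrite("pics/a1.png",A);cv2.imwrite("pics/b1.png",B)
E
```

```text
(no output)
```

View pics/a1.png

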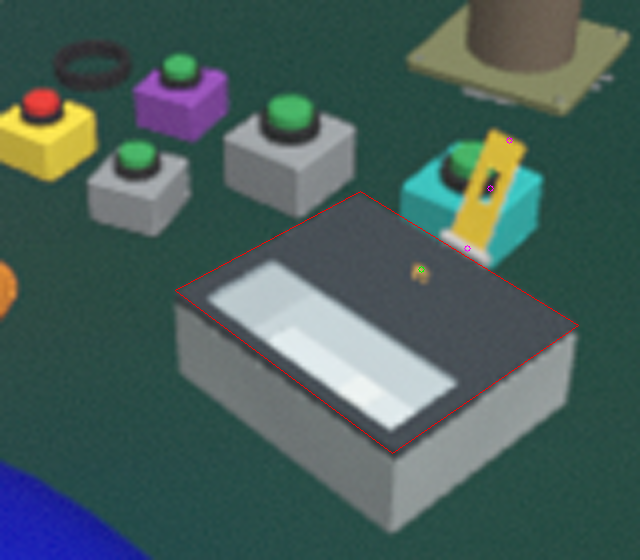

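View pics/b1.png

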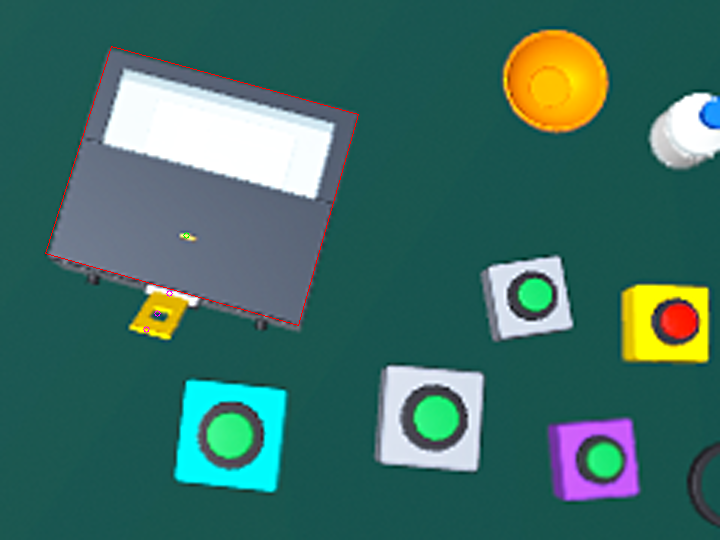

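```bash
cat >> h.py <<'E'
YAW=np.deg2rad(-16);BX=np.array([np.cos(YAW),np.sin(YAW),0]);H=np.array([.606,.1355,.0945])-.115*BX
def hp(x,z): return np.array([*(H+x*BX)[:2],z])
# desired tool: y along box y, z down -> x = -box x
RD=R.from_matrix(np.array([-BX,[-BX[1],BX[0],0],[0,0,-1]]).T)
def rows(pts,rd=RD):
    s=r.get_state();R0=R.from_quat(s["eef_rot"]);p0=np.array(s["tool_pos"])
    w=np.rad2deg((R0.inv()*rd).as_rotvec())
    for p in pts: print(np.round(R0.inv().apply(np.array(p)-p0),4).tolist(),np.round(w,2).tolist())
E
python3 -c "
from h import *
print(RD.as_matrix());rows([hp(-.1,.24),hp(-.1,.165)])"
```

```text
[[-0.9612617   0.27563736  0.        ]
 [ 0.27563736  0.9612617   0.        ]
 [ 0.          0.         -1.        ]]
[-0.2964, -0.294, -0.0013] [0.0, -0.0, -6.16]
[-0.2964, -0.294, 0.0737] [0.0, -0.0, -6.16]
```

Request:
carry_out([
  [-0.033, -0.033, -0.001, 0, 0, -1],
  [-0.066, -0.066, -0.001, 0, 0, -2],
  [-0.099, -0.098, -0.001, 0, 0, -3],
  [-0.132, -0.131, -0.001, 0, 0, -4],
  [-0.165, -0.164, -0.001, 0, 0, -5],
  [-0.198, -0.196, -0.001, 0, 0, -6.16],
  [-0.231, -0.229, -0.001, 0, 0, -6.16],
  [-0.264, -0.262, -0.001, 0, 0, -6.16],
  [-0.296, -0.294, -0.001, 0, 0, -6.16],
  [-0.296, -0.294, -0.001, 0, 0, -6.16],
  [-0.296, -0.294, -0.001, 0, 0, -6.16],
  [-0.296, -0.294, -0.001, 0, 0, -6.16],
], fingers=255, grip_force=20)

```text
clock: 2.7
tool_pos: [0.3987, 0.1964, 0.2399]
eef_rot: [0.138, 0.99, 0.001, 0.0]
contact_force: [-1.4, 0.0, 0.2]
opening: 0.011
```

```bash
python3 -c "
from h import *
rows([hp(-.1,.165)])
for n in ['scene','top']:
    s=r.snapshot(n);cv2.imwrite(f'pics/{n}2.png',s['img'] if n=='top' else cv2.resize(s['img'][100:260,240:440],None,fx=4,fy=3.75))
"
```

```text
[-0.001, -0.0015, 0.0749] [0.08, -0.0, 0.11]
```

View pics/scene2.png

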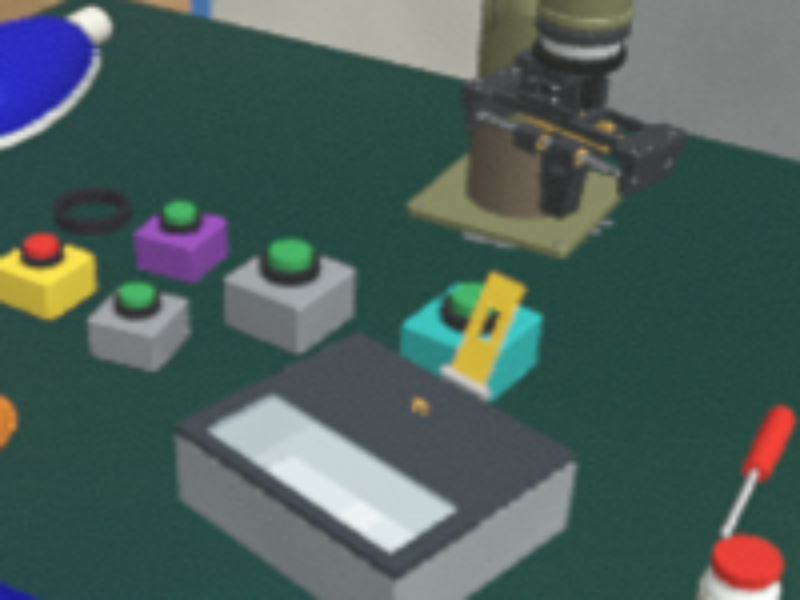

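View pics/top2.png

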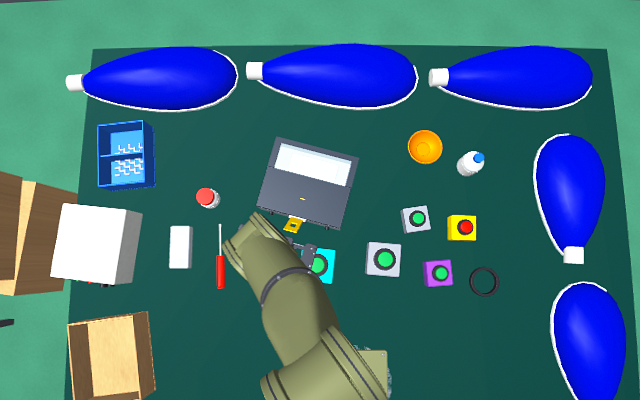

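Request:
carry_out([
  [0, -0.0015, 0.04, 0, 0, 0],
  [0, -0.0015, 0.073, 0, 0, 0],
  [-0.02, -0.0015, 0.073, 0, 0, 0],
  [-0.035, -0.0015, 0.073, 0, 0, 0],
  [-0.05, -0.0015, 0.072, 0, 0, 0],
  [-0.065, -0.0015, 0.071, 0, 0, 0],
  [-0.08, -0.0015, 0.07, 0, 0, 0],
  [-0.092, -0.0015, 0.07, 0, 0, 0],
  [-0.105, -0.0015, 0.07, 0, 0, 0],
  [-0.12, -0.0015, 0.072, 0, 0, 0],
  [-0.133, -0.0015, 0.074, 0, 0, 0],
  [-0.133, -0.0015, 0.074, 0, 0, 0],
])

```text
clock: 4.0
tool_pos: [0.5277, 0.157, 0.1653]
eef_rot: [0.139, 0.99, 0.0, 0.0]
contact_force: [0.4, -1.1, 0.3]
opening: 0.004
```

```bash
python3 -c "
from h import *
f=np.deg2rad
rows([hp(a*np.cos(f(t))-.009,.0945+a*np.sin(f(t))) for t,a in [(60,.082),(45,.088),(37,.091),(30,.093),(22,.095),(15,.096),(10,.097),(5,.098),(0,.098)]]+[hp(.089,.091)])
for n in ['scene']:
    s=r.snapshot(n);cv2.imwrite(f'pics/{n}3.png',s['img'] if n=='top' else cv2.resize(s['img'][100:260,240:440],None,fx=4,fy=3.75))
"
```

```text
[0.0018, 0.0009, -0.0002] [0.03, 0.05, -0.03]
[-0.0194, 0.0009, 0.0086] [0.03, 0.05, -0.03]
[-0.0299, 0.0009, 0.0161] [0.03, 0.05, -0.03]
[-0.0377, 0.0009, 0.0244] [0.03, 0.05, -0.03]
[-0.0453, 0.0009, 0.0353] [0.03, 0.05, -0.03]
[-0.0499, 0.0009, 0.046] [0.03, 0.05, -0.03]
[-0.0527, 0.0009, 0.054] [0.03, 0.05, -0.03]
[-0.0548, 0.0009, 0.0623] [0.03, 0.05, -0.03]
[-0.0552, 0.0009, 0.0709] [0.03, 0.05, -0.03]
[-0.0552, 0.0009, 0.0744] [0.03, 0.05, -0.03]
```

View pics/scene3.png

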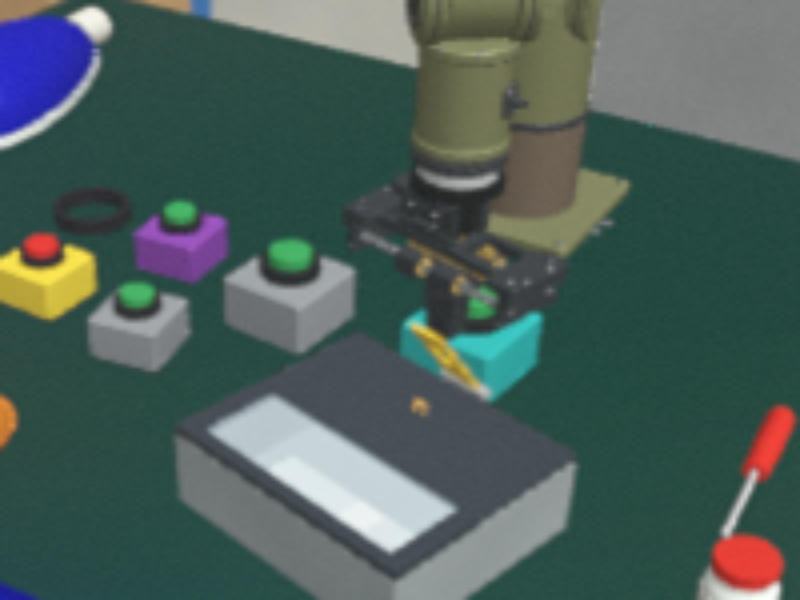

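The strap (tip at about 415,330) is past upright and leans over the lid, with the fingers behind it. I'll continue down the arc.

Request:
carry_out([
  [-0.01, 0.001, 0.003, 0, 0, 0],
  [-0.0194, 0.001, 0.0086, 0, 0, 0],
  [-0.03, 0.001, 0.016, 0, 0, 0],
  [-0.0377, 0.001, 0.0244, 0, 0, 0],
  [-0.0453, 0.001, 0.0353, 0, 0, 0],
  [-0.05, 0.001, 0.046, 0, 0, 0],
  [-0.0527, 0.001, 0.054, 0, 0, 0],
  [-0.0548, 0.001, 0.0623, 0, 0, 0],
  [-0.0552, 0.001, 0.068, 0, 0, 0],
  [-0.0552, 0.001, 0.071, 0, 0, 0],
  [-0.0552, 0.001, 0.072, 0, 0, 0],
  [-0.0552, 0.001, 0.072, 0, 0, 0],
])

```text
clock: 5.25
tool_pos: [0.5797, 0.1425, 0.0967]
eef_rot: [0.139, 0.99, -0.0, 0.001]
contact_force: [-6.3, -2.5, 22.7]
opening: 0.005
```

```bash
python3 -c "
from h import *
rows([hp(.089,.0945)])
for n in ['scene']:
    s=r.snapshot(n);cv2.imwrite(f'pics/{n}4.png',s['img'] if n=='top' else cv2.resize(s['img'][100:260,240:440],None,fx=4,fy=3.75))
print(r.get_state()['contact_force'])
"
```

```text
[-0.0012, 0.0005, 0.0022] [-0.02, 0.09, 0.0]
[-6.14502657 -2.38290462 22.42047421]
```

View pics/scene4.png

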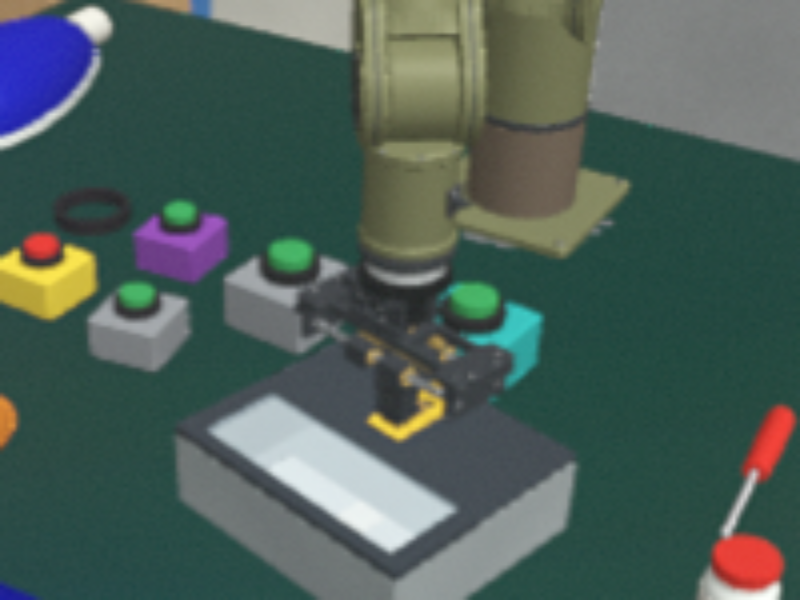

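Request:
carry_out([
  [0, 0, -0.03, 0, 0, 0],
  [0, 0, -0.08, 0, 0, 0],
  [0.03, -0.03, -0.09, 0, 0, 0],
  [0.05, -0.06, -0.09, 0, 0, 0],
  [0.07, -0.1, -0.09, 0, 0, 0],
  [0.09, -0.13, -0.09, 0, 0, 0],
  [0.1, -0.16, -0.09, 0, 0, 0],
  [0.11, -0.19, -0.09, 0, 0, 0],
  [0.11, -0.19, -0.09, 0, 0, 0],
])

```text
clock: 6.2
tool_pos: [0.418, -0.0136, 0.1837]
eef_rot: [0.142, 0.99, -0.002, -0.002]
contact_force: [0.2, 1.3, -0.5]
opening: 0.005
```

```bash
python3 -c "
from h import *
S={}
for n in ['scene','top']:
    s=r.snapshot(n);I=s['img'].copy();S[n]=s
    print(n,[(d['xyz'],d['p']) for l in ('hasp_tab','lid_catch') for d in r.spot_point(s,l)])
    print([(np.round(d['xyz'],3),d['p'],px(s,d['xyz'])) for d in r.spot_point(s,'start_button_top')])
    cv2.imwrite(f'pics/{n}5.png',cv2.resize(I[130:290,260:400],None,fx=5,fy=3.75) if n=='top' else cv2.resize(I[140:280,240:400],None,fx=4,fy=4))
    # green blob
    hsv=cv2.cvtColor(I,cv2.COLOR_BGR2HSV);m=cv2.inRange(hsv,(50,100,60),(75,255,255))
    nn,l,st,c=cv2.connectedComponentsWithStats(m)
    for i in range(1,nn):
        if 40<st[i,4]<900: print(n,c[i].round(1),st[i,2:5],ray(s,c[i],.069).round(4))
"
```

```text
scene [([0.5813, 0.1425, 0.0946], 0.52), ([0.5548, 0.1505, 0.1025], 0.85)]
[(array([0.569, 0.451, 0.002]), 0.72, array([422.34082665, 264.03371753])), (array([ 0.376, -0.089,  0.098]), 0.65, array([312.68519381, 165.45564786])), (array([ 0.498, -0.198,  0.074]), 0.61, array([273.17419479, 176.48202338])), (array([0.36 , 0.109, 0.098]), 0.59, array([358.56294294, 177.97795074])), (array([ 0.334, -0.261,  0.076]), 0.43, array([284.32739403, 154.48997903]))]
scene [ 99.9 134.1] [13 14 42] [ 0.6382 -1.1455  0.069 ]
scene [284.7 156.2] [ 9  7 50] [ 0.3357 -0.2578  0.069 ]
scene [312.2 167.4] [12 10 91] [ 0.3503 -0.1074  0.069 ]
scene [273.9 177.9] [ 9  7 57] [ 0.4981 -0.1947  0.069 ]
scene [358.4 179.6] [ 13  10 100] [0.3295 0.0961 0.069 ]
top [([0.5807, 0.1423, 0.0959], 0.86), ([0.5537, 0.1493, 0.1048], 0.91), ([0.5665, 0.4476, 0.0017], 0.34)]
[(array([0.36 , 0.11 , 0.094]), 0.56, array([315.30955029, 264.20538791]))]
top [417.7 217.9] [ 12  11 107] [ 0.4965 -0.1955  0.069 ]
top [316.4 264.7] [ 16  16 199] [0.3577 0.108  0.069 ]
```

View pics/scene5.png

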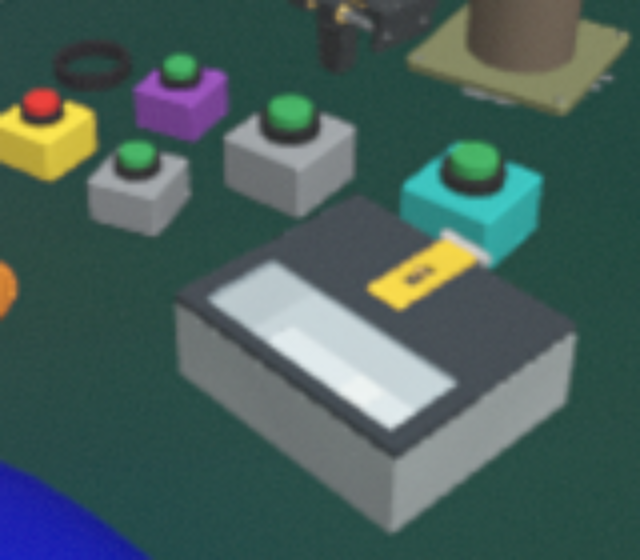

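View pics/top5.png

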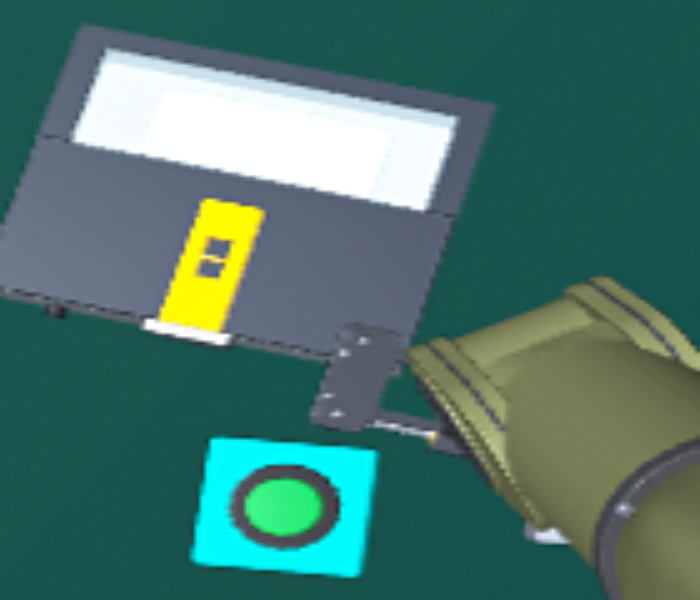

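```bash
python3 -c "
from h import *
rows([(.4975,-.195,.18),(.4975,-.195,.08)])
print(r.get_state()['contact_force'])"
```

```text
[-0.1234, -0.1584, 0.0036] [0.04, 0.02, 0.08]
[-0.1234, -0.1585, 0.1036] [0.04, 0.02, 0.08]
[ 0.20051936 -0.18069657 -0.15325344]
```

Request:
carry_out([
  [-0.03, -0.035, 0, 0, 0, 0],
  [-0.06, -0.07, 0, 0, 0, 0],
  [-0.09, -0.11, 0, 0, 0, 0],
  [-0.11, -0.14, 0, 0, 0, 0],
  [-0.1234, -0.1585, 0.004, 0, 0, 0],
  [-0.1234, -0.1585, 0.035, 0, 0, 0],
  [-0.1234, -0.1585, 0.065, 0, 0, 0],
  [-0.1234, -0.1585, 0.09, 0, 0, 0],
  [-0.1234, -0.1585, 0.0985, 0, 0, 0],
  [-0.1234, -0.1585, 0.0985, 0, 0, 0],
  [-0.1234, -0.1585, 0.0985, 0, 0, 0],
])

```text
clock: 7.7
tool_pos: [0.4973, -0.196, 0.0859]
eef_rot: [0.139, 0.99, -0.0, 0.001]
contact_force: [-0.1, 0.5, 0.5]
opening: 0.003
```

```bash
python3 -c "
from h import *
rows([(.4975,-.195,.08),(.4975,-.195,.062)])
print(r.get_state()['contact_force'])
for n in ['scene','top']:
    s=r.snapshot(n);I=s['img']
    cv2.imwrite(f'pics/{n}6.png',cv2.resize(I[110:250,220:380],None,fx=4,fy=4) if n=='scene' else cv2.resize(I[150:300,320:500],None,fx=4,fy=4))
"
```

```text
[0.0001, 0.001, 0.0059] [0.01, 0.07, 0.03]
[0.0001, 0.001, 0.0239] [0.01, 0.07, 0.03]
[-0.05399833  0.45887671  0.52494906]
```

View pics/scene6.png

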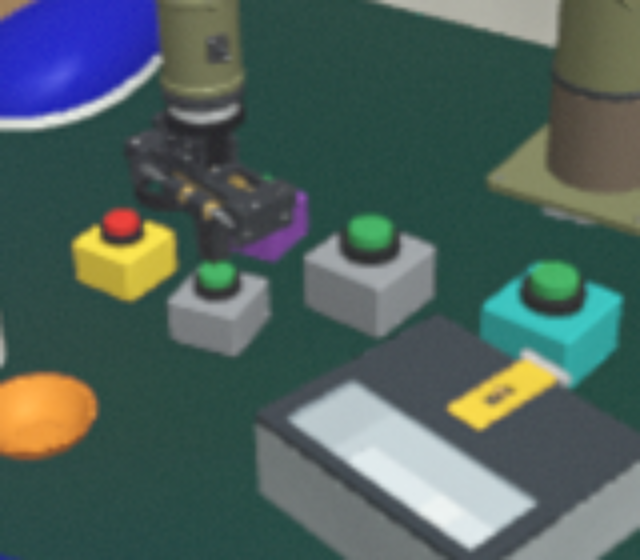

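The shut fingers (215,250) are right above the small grey station's button (218,272), so I'll press now.

Request:
carry_out([
  [0, 0.001, 0.01, 0, 0, 0],
  [0, 0.001, 0.016, 0, 0, 0],
  [0, 0.001, 0.02, 0, 0, 0],
  [0, 0.001, 0.023, 0, 0, 0],
  [0, 0.001, 0.025, 0, 0, 0],
  [0, 0.001, 0.025, 0, 0, 0],
  [0, 0.001, 0.025, 0, 0, 0],
])

```text
clock: 8.5
tool_pos: [0.4978, -0.1952, 0.0655]
eef_rot: [0.139, 0.99, -0.001, 0.002]
contact_force: [-8.9, 2.7, 53.9]
opening: 0.01
```

```bash
python3 -c "
from h import *
for n in ['scene','top']:
    s=r.snapshot(n);I=s['img']
    cv2.imwrite(f'pics/{n}7.png',cv2.resize(I[150:210,240:320],None,fx=8,fy=8,interpolation=cv2.INTER_CUBIC) if n=='scene' else cv2.resize(I[150:300,320:500],None,fx=4,fy=4))
"
```

Request:
carry_out([
  [0, 0, -0.008, 0, 0, 0],
  [0, 0, -0.012, 0, 0, 0],
  [0, 0, -0.012, 0, 0, 0],
])

```text
clock: 8.9
tool_pos: [0.4974, -0.1953, 0.0726]
eef_rot: [0.139, 0.99, 0.0, 0.001]
contact_force: [1.2, -0.4, 1.5]
opening: 0.006
```

View pics/scene7.png

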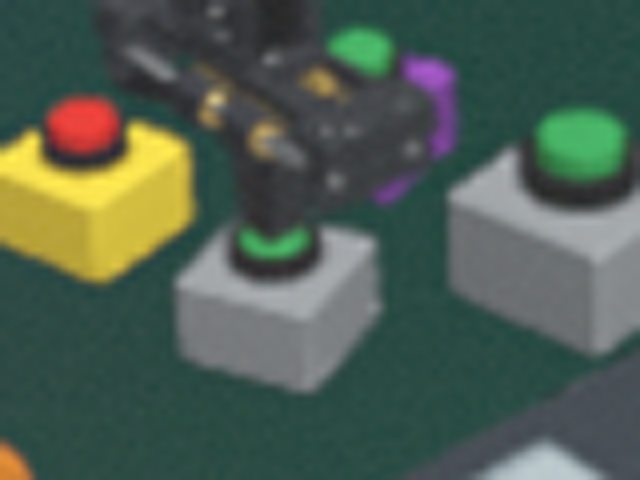

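Request:
carry_out([
  [0, 0, 0.001, 0, 0, 0],
  [0, 0, 0.001, 0, 0, 0],
])

```text
clock: 9.1
tool_pos: [0.4971, -0.1952, 0.0706]
eef_rot: [0.139, 0.99, 0.0, 0.0]
contact_force: [1.4, -0.1, 2.1]
opening: 0.004
```

Request:
carry_out([
  [0, 0, 0.002, 0, 0, 0],
  [0, 0, 0.002, 0, 0, 0],
])

```text
clock: 9.3
tool_pos: [0.4971, -0.1952, 0.0687]
eef_rot: [0.139, 0.99, 0.0, 0.0]
contact_force: [2.1, -1.0, 2.6]
opening: 0.01
```

Request:
carry_out([
  [0, 0, 0.002, 0, 0, 0],
  [0, 0, 0.002, 0, 0, 0],
])

```text
clock: 9.5
tool_pos: [0.4971, -0.1951, 0.067]
eef_rot: [0.139, 0.99, 0.0, 0.0]
contact_force: [1.7, 0.3, 4.0]
opening: 0.001
```

Request:
carry_out([
  [0, 0, 0.001, 0, 0, 0],
  [0, 0, 0.001, 0, 0, 0],
])

```text
clock: 9.7
tool_pos: [0.4971, -0.1952, 0.0665]
eef_rot: [0.139, 0.99, -0.0, 0.0]
contact_force: [1.2, 0.2, 5.7]
opening: 0.004
```

Request:
carry_out([
  [0, 0, 0.001, 0, 0, 0],
  [0, 0, 0.001, 0, 0, 0],
])

```text
clock: 9.9
tool_pos: [0.4971, -0.1952, 0.0663]
eef_rot: [0.139, 0.99, -0.0, 0.0]
contact_force: [-0.4, 0.5, 12.8]
opening: 0.006
```

```bash
cat > f.py <<'E'
from h import *
F=[];Z=[]
for i in range(6):
    r.snapshot("top");s=r.get_state();F.append(s["contact_force"][2]);Z.append(s["tool_pos"][2])
print(np.round(np.mean(F),2),np.std(F).round(2),np.mean(Z).round(4))
E
python3 f.py
```

```text
13.56 0.22 0.0663
```

Request:
carry_out([
  [0, 0, -0.004, 0, 0, 0],
  [0, 0, -0.004, 0, 0, 0],
])

```text
clock: 10.4
tool_pos: [0.4971, -0.1951, 0.0696]
eef_rot: [0.139, 0.99, 0.0, 0.0]
contact_force: [1.3, -0.2, 1.9]
opening: -0.0
```

```bash
python3 f.py
```

```text
2.52 0.56 0.0691
```

Request:
carry_out([
  [0, 0, -0.003, 0, 0, 0],
  [0, 0, -0.003, 0, 0, 0],
])

```text
clock: 10.9
tool_pos: [0.4963, -0.195, 0.0722]
eef_rot: [0.139, 0.99, 0.0, -0.001]
contact_force: [1.1, -0.6, 1.4]
opening: 0.006
```

```bash
python3 f.py
```

```text
1.41 0.44 0.072
```

Request:
carry_out([
  [0, 0, -0.002, 0, 0, 0],
  [0, 0, -0.002, 0, 0, 0],
])

```text
clock: 11.4
tool_pos: [0.4963, -0.1952, 0.0742]
eef_rot: [0.139, 0.99, -0.0, -0.001]
contact_force: [-0.2, 0.2, 0.3]
opening: 0.004
```

```bash
python3 f.py
```

```text
-0.34 0.44 0.0741
```

Request:
carry_out([
  [0, 0, -0.01, 0, 0, 0],
  [0, 0, -0.012, 0, 0, 0],
])

```text
clock: 11.9
tool_pos: [0.4974, -0.1953, 0.0872]
eef_rot: [0.139, 0.99, -0.0, 0.001]
contact_force: [0.7, 0.5, 0.2]
opening: 0.007
```

```bash
python3 f.py
```

```text
0.05 0.6 0.0866
```

The button came free at about 0.0733 and hit its stop at 0.0664. That is about 7 mm of travel, with 4 N just before the stop, so it went fully down and has sprung back. Next I'll back away and check.

Request:
carry_out([
  [0, 0, -0.04, 0, 0, 0],
  [0, 0, -0.08, 0, 0, 0],
  [0.03, 0.03, -0.11, 0, 0, 0],
  [0.06, 0.06, -0.12, 0, 0, 0],
  [0.09, 0.09, -0.12, 0, 0, 0],
  [0.09, 0.11, -0.12, 0, 0, 0],
  [0.09, 0.11, -0.12, 0, 0, 0],
])

```text
clock: 12.9
tool_pos: [0.4411, -0.0616, 0.2067]
eef_rot: [0.136, 0.991, 0.001, 0.001]
contact_force: [0.9, -1.4, -0.3]
opening: 0.006
```

```bash
python3 -c "
from h import *
for n in ['scene','top']:
    s=r.snapshot(n);I=s['img']
    for l in ['hasp_tab','lid_catch','driver','screw_bowl','screwdriver','tape_roll','cleaner','glue_jar']: print(n,l,[np.round(d['xyz'],3).tolist() for d in r.spot_point(s,l)][:1])
    cv2.imwrite(f'pics/{n}8.png',cv2.resize(I[130:270,220:380],None,fx=4,fy=4) if n=='scene' else I)
print(r.get_state()['contact_force'])
"
```

```text
scene hasp_tab [[0.584, 0.14, 0.094]]
scene lid_catch [[0.553, 0.151, 0.105]]
scene driver [[0.411, 0.533, -0.002]]
scene screw_bowl [[0.731, -0.234, 0.004]]
scene screwdriver [[0.382, 0.41, 0.003]]
scene tape_roll [[0.303, -0.406, 0.002]]
scene cleaner [[0.671, -0.37, -0.002]]
scene glue_jar [[0.572, 0.449, 0.0]]
top hasp_tab [[0.579, 0.14, 0.096]]
top lid_catch [[0.556, 0.146, 0.105]]
top driver [[0.412, 0.54, 0.003]]
top screw_bowl [[0.73, -0.232, -0.001]]
top screwdriver [[0.385, 0.41, -0.002]]
top tape_roll [[0.306, -0.406, -0.002]]
top cleaner [[0.674, -0.368, 0.003]]
top glue_jar [[0.567, 0.45, -0.001]]
[ 0.74386598  0.63706732 -1.43068182]
```

View pics/scene8.png

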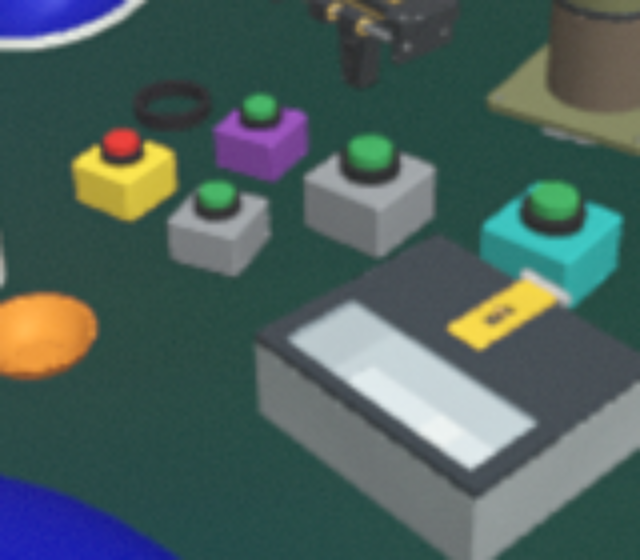

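View pics/top8.png

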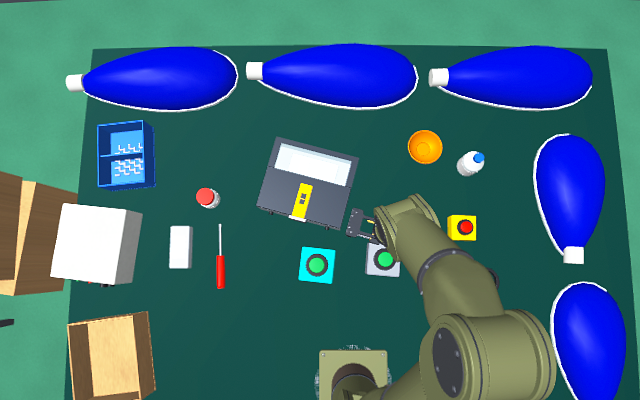

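The hasp lies flat (480,315 in the scene crop) with the catch showing in its slot. The start button (218,195) is up again, and nothing else has moved.

```bash
python3 -c "
from plant import r
print(r.finish_job())"
```

```text
the job is handed in; nothing more can be done
None
```

The job is done and handed in: the hasp is closed over the catch, and the start button was pressed after that and has sprung back up. The clock was at about 13 s when I finished.

- **Hasp:** I swung it over with the shut fingers and pressed the tab onto the lid with about 22 N. The last pictures show it flat, with the tab at 94–96 mm (94.5 mm expected), the brass catch in the slot and the lid shut.
- **Start button:** I used the smaller grey station. The button hit a hard stop after about 7 mm of travel, with about 4 N just before the stop. The pictures show it up again.
- **Other things:** The stop button was not touched. The loose things are where they were, to within the networks' accuracy of about 4 mm.

Points that were not as planned:
- **Two presses:** The button went down twice. The first press was harder than I meant, about 54 N on the fingertips. I pressed a second time, slowly, to confirm the full travel. Both presses came after the hasp was closed.
- **Heights read high:** The tool height at contact read about 4 mm above the given button heights, and about 2 mm high on the hasp. I therefore judged the button by its travel and force, not by absolute height.

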